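Probe check on the sloping reference block

TASK

Check the surface thermometer: lift the dust cap off the sloping reference block and set it down on the worktop clear of the block and the stand, without dropping it. Then take the probe out of its stand by the handle and hold its tip on the block, inside the ringed spot, with the probe square to the sloping face and pressed so lightly that the sprung tip goes about half-way in. Finish while still holding the probe there, pressed still, and leave everything else alone.

Things in the scene. Friction and masses are not known exactly. Their poses are not given: they have to be found in the camera images.
- check_block: fixed grey metal wedge, 120 (x) x 110 (y) mm; its top slopes 15 degrees, 30 mm high at the low edge (its -x side, facing the robot's left or left front), 62 mm at the high edge (+x). Origin under its centre on the worktop, z up, x level and uphill. A round steel pad, 40 mm across and 12 mm thick, stands on the middle of the slope
- spot (a point): the marked spot: centre of the pad's flat top, 58 mm above the worktop, inside a dark ring of 24 mm inside diameter. z axis: the face's outward normal (15 degrees from vertical, leaning to the block's -x side); x axis: uphill along the face. Hidden under the dust cap at the start
- cap: loose grey plastic dust cap, 50 g, sitting loosely over the pad, tilted with it: skirt 52 mm outside and 46 mm inside diameter, 10 mm deep, top plate 4 mm, round knob on top, 21 mm across from 26 to 41 mm above the origin, on a neck 14 to 21 mm across. Origin at the centre of its lower rim, z up through the knob. It must rise 10 mm along its own z to come off
- stand: fixed probe stand: foot plate 90 (x) x 80 (y) x 8 mm, two cheeks and a 62 x 62 x 12 mm top plate whose upper side is 75 mm above the worktop, with a 16 mm hole in its middle. Origin under its centre on the worktop, z up. The worktop midway between stand and block is free
- probe: loose probe, about 0.13 kg, upright in the stand's hole with its handle on the top plate. Black handle 22 x 22 x 70 mm, sides parallel to its x and y; below it a thin stem ending in a sprung tip sleeve 12 mm across. Origin at the centre of the handle's underside, z up along the handle. The tip's foot is 60 mm below the origin when out, so it must rise 60 mm to leave the stand
- tip (a point): centre of the flat foot of the probe's tip sleeve (moves in with the sleeve); its z axis points up along the probe
- plunger (a joint): how far the sprung tip is pushed in (m): 0 fully out, 0.010 fully in. The spring pushes with 1 N at 0, 3 N at 0.005 and 5 N at 0.010
- tape: bystander: roll of tape lying flat; leave it alone. Origin at the centre of its underside
- scissors: bystander: pair of scissors lying flat; leave it alone. Origin at the centre of its underside
- pen: bystander: marker pen lying flat; leave it alone. Origin at the centre of its underside
- sandwich: bystander: half sandwich; leave it alone. Origin at the centre of its underside
- sauce_bottle: bystander: tall squeeze bottle at the back; leave it alone. Origin at the centre of its underside
Not all that is in view belongs to the job. Several things have the shape of the cap; the one meant has the colours described above.

How it is judged:
By the outcome, as a careful person would: the job done as asked, in the order asked, and still so for the second after the job is handed in, while the arm keeps its last pose, push and grip.
It also fails if it takes over 53 s, if anything falls off the work surface, if the arm or the gripper's body presses on something with over 40 N, if the wrist force passes 120 N, or if a joint passes its speed limit or range.

ROBOT

A 6-joint arm with a two-finger parallel gripper is mounted at the origin on a cart in front of the work surface, level with it; the furniture and walls round the work are solid. World frame = base frame: x ahead of the robot, y to its left, z up, the work surface at z = 0. Lengths are in m, angles in rad, forces in N, time in s.
With the tool pointing down it reaches from about 0.35 to 1 m from the base axis. Payload 7.1 kg.
Tool frame: the origin (TCP) lies where the fingers leave the gripper's body, on its centre line; the fingertips stand 73 mm ahead of it and the grasp point (between the pads) lies 54 mm ahead of it; z points along the fingers, y is the line along which they close (so a half turn about z gives the same grasp; the last joint's range is limited). The gripper opens to 85 mm and grips with 20 to 120 N. Pads are 22 mm wide; open, the fingers measure 114 mm over their backs; the gripper's body (76 mm by 85 mm) begins 54 mm behind the grasp point. The pads swing forward as they close: fully open they stand 13 mm farther back than shut.
Start: joints at [1.11, 0.423, 1.63, -0, 1.089, -0.019], TCP at [0.267, 0.565, 0.304] pointing down, gripper open.
Joint ranges: [-3, 3], [-0.9, 2.11], [0.09, 2.58], [-1.31, 4.45], [0.11, 2.69], [-2.54, 2.54]. Speed limits (rad/s): [2.39, 2.39, 3.01, 3.14, 3.14, 3.14].

INTERFACE

Orientations are given as a rotation vector (axis times angle).
In Python, from rig import env, viewer, ticket gives the robot as it stands. The module is installed in compiled form; this text tells all that it offers.
- The arm moves only by the shell command python3 -m crank 'ROWS' [OPENING] [FORCE]. ROWS is JSON, a list of rows, each an object of numbers: "tx", "ty", "tz": the shift along the tool's x, y, z in m; "ax", "ay", "az": the turn, a rotation vector about the tool's x, y, z in rad. In form: [{"tx": .., "ty": .., "tz": .., "ax": .., "ay": .., "az": ..}, ...]. A call has 1 to 5 rows; each row shifts and turns the commanded pose from where the row before left it, along the tool's axes as they then stand; what a row does not reach is not made up. A row lasts 1/8 s, in which the tool goes at most 62.5 mm and 10.7 degrees, less where a joint would pass 70% of its speed; a pose out of reach is approached as far as the arm can. A call is refused whole if a number of a shift passes 0.0625 or a number of a turn 0.188, either way. A call with a gripper value outside its range is refused whole. OPENING is the closure, from 0 (fully open) to 1 (shut), set as the call begins (- or left out, the last holds). The fingers move at their own pace and stop on an object; FORCE is the grip in N (left out, the last holds). Time passes only in rows, so rows that do not move let the fingers close. It gives the time, the measured TCP pose, the force, the opening and the grip force at its end, in the units of the state.
- env.read_state(): the state, without advancing time (a new reading comes with each control period).
- viewer.get_image(name): name is "scene" or "top" or "wrist"; returns a dict with "img" (420x560x3 uint8, red, green, blue), "vertical_fov" (degrees; the focal length in pixels is half the picture's height over the tangent of half this angle, whatever the lens; pixels are square), "cx", "cy" (the principal point, pixels), "R" (3x3) and "t" (3): a world point X has camera coordinates R X + t. Camera axes: x right, y down, z forward; pixel columns grow to the right and rows downward; lengths in m; the calibration is good to about 2 mm. A picture is of the moment at which its call begins. There is no depth.
- ticket.sign_off(): hands the job in; it is judged then, once.
Trained networks look in a picture, given as the dict that the camera call returned (one of the last four; its "shot" number tells which), for a name from the list of things; names that differ only in an ending like _2 or _b are one class to them, and where a whole thing is asked for, a point or a joint stands for the part that bears it (a point fixed in the world has none). Each returns a list of dicts, best first, with "p" (0 to 1); they miss things now and then, are a little off and sometimes report something else, mostly with a low value. They report only what shows in the picture. A call takes as long as a camera call. They do not tell look-alikes from the thing itself.
- viewer.outline_of(picture, thing): "mask" (420x560 bool, what is visible of it) and "position" ([column, row] in pixels, amid what is visible of it).
The state is a dict: "time": time; "joint_positions": joint angles; "dq": joint speeds; "effort": joint torques, N m; "ee_pos": TCP position; "orientation": TCP orientation; "wrist_force": force on the tool from outside, world axes, zero at the start; "ft_torque": the same for the moment, N m; "gripper_width": finger opening in m; "gripper_force": force on a finger pad.
Only numpy, scipy, OpenCV 4.12 (cv2) and the standard library are available. Lean on these libraries where they do the work, as an engineer would, in place of code of your own. Each camera call takes 0.05 s, during which the arm holds its last target. There are 200 camera calls.

## Working session

There is one attempt and no reset: what is moved stays moved. The work goes in short steps, Python scripts to look and compute and a shell command to move; the robot and the scene stay as the last step left them, time stands still between calls to the robot, and variables do not carry over. Pictures are saved under pics/ and viewed, at most 10 in all, crops included, and the job is handed in when it is done.

```bash
mkdir -p pics; cat > h.py <<'E'
from rig import env, viewer, ticket
import numpy as np, cv2
from scipy.spatial.transform import Rotation as Rn
def f(p): return p["img"].shape[0]/2/np.tan(np.radians(p["vertical_fov"])/2)
def proj(p,X):
    c=np.asarray(X)@np.array(p["R"]).T+np.array(p["t"]); return c[...,:2]/c[...,2:]*f(p)+[p["cx"],p["cy"]]
def ray(p,uv):
    d=np.array([(uv[0]-p["cx"])/f(p),(uv[1]-p["cy"])/f(p),1]); R=np.array(p["R"])
    return -R.T@np.array(p["t"]), R.T@d
def atz(p,uv,z):
    o,d=ray(p,uv); return o+d*(z-o[2])/d[2]
def save(p,n): cv2.imwrite("pics/"+n,p["img"][:,:,::-1])
E
python3 - <<'E'
from h import *
ps={n:viewer.get_image(n) for n in("scene","top","wrist")}
for n,p in ps.items():
    save(p,n+"0.png"); o=ray(p,(0,0))[0]; print(n,o.round(3),p["vertical_fov"],p["cx"],p["cy"])
    for t in("check_block","cap","stand","probe","tape","scissors","pen","sandwich","sauce_bottle"):
        for r in viewer.outline_of(p,t): print(n,t,round(r["p"],2),np.round(r["position"]),r["mask"].sum(),atz(p,r["position"],0).round(3))
s=env.read_state();print(s)
E
```

```text
scene [-0.223 -0.644  0.554] 45.55069059983484 280.30855440524033 211.93846594280274
scene check_block 0.64 [338. 275.] 2171 [ 0.526 -0.055  0.   ]
scene cap 0.94 [334. 252.] 403 [0.598 0.021 0.   ]
scene cap 0.91 [342. 314.] 640 [ 0.42  -0.155  0.   ]
scene cap 0.61 [388. 331.] 161 [ 0.442 -0.245  0.   ]
scene stand 0.85 [209. 223.] 1254 [0.472 0.343 0.   ]
scene probe 0.65 [207. 193.] 321 [0.594 0.522 0.   ]
scene tape 0.73 [339. 232.] 733 [0.69  0.084 0.   ]
scene scissors 0.53 [294. 208.] 290 [0.714 0.272 0.   ]
scene pen 0.58 [387. 331.] 167 [ 0.441 -0.243  0.   ]
scene sandwich 0.62 [197. 190.] 491 [0.585 0.56  0.   ]
scene sandwich 0.32 [335. 234.] 774 [0.673 0.082 0.   ]
scene sauce_bottle 0.83 [398. 221.] 1618 [0.867 0.025 0.   ]
top [0.421 0.099 1.125] 53.53151789922315 280.3525664128661 212.01921097794093
top check_block 0.92 [362. 225.] 1609 [ 0.506 -0.088  0.   ]
top cap 0.85 [402. 276.] 342 [ 0.368 -0.188  0.   ]
top cap 0.59 [353. 230.] 350 [ 0.494 -0.062  0.   ]
top stand 0.71 [219. 256.] 925 [0.429 0.3   0.   ]
top stand 0.25 [358. 155.] 578 [ 0.699 -0.083  0.   ]
to
[... 415 characters left out ...]
 'joint_positions': array([ 1.11001345e+00,  4.23116763e-01,  1.62988187e+00,  4.63287617e-05,
        1.08860399e+00, -1.90134021e-02]), 'dq': array([-5.88387193e-05,  2.17938310e-04, -3.66987525e-04,  5.54433506e-04,
        1.20942945e-03, -5.95421035e-05]), 'effort': array([-1.02046070e-03, -5.57335711e+01, -2.82130694e+01, -1.51582913e-04,
        9.13466083e-04, -2.50024726e-05]), 'ee_pos': array([0.26718505, 0.56500299, 0.30391572]), 'orientation': array([-6.88324468e-01, -3.06521589e+00, -1.06013497e-07]), 'wrist_force': array([0.80817598, 0.24137571, 0.46024841]), 'ft_torque': array([-0.01179421, -0.03431797,  0.03492286]), 'gripper_force': 0.0, 'gripper_width': 0.08516587039504793}
```

```bash
python3 - <<'E'
import cv2
a=cv2.imread("pics/scene0.png")[150:370,150:450];b=cv2.imread("pics/top0.png")[120:320,120:460]
cv2.imwrite("pics/s1.png",cv2.resize(a,(800,587),interpolation=cv2.INTER_CUBIC))
cv2.imwrite("pics/t1.png",cv2.resize(b,(800,471),interpolation=cv2.INTER_CUBIC))
E
```

```text
(no output)
```

View pics/s1.png

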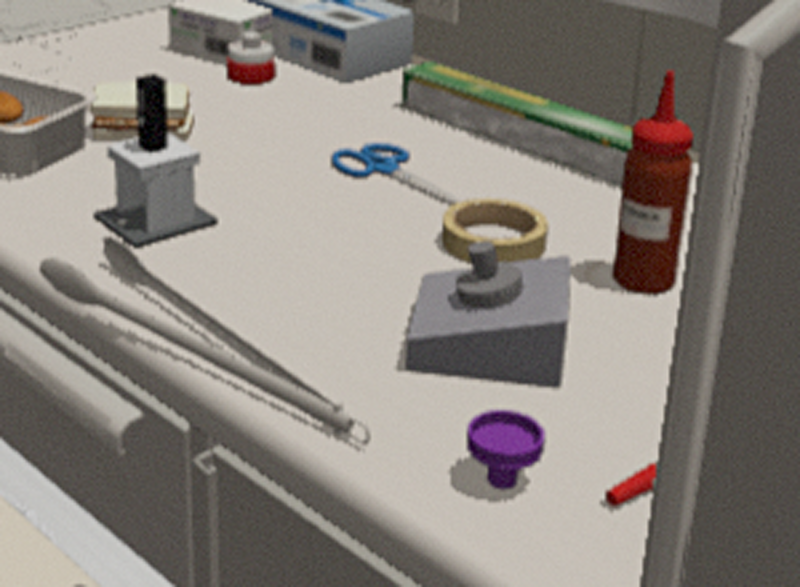

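View pics/t1.png

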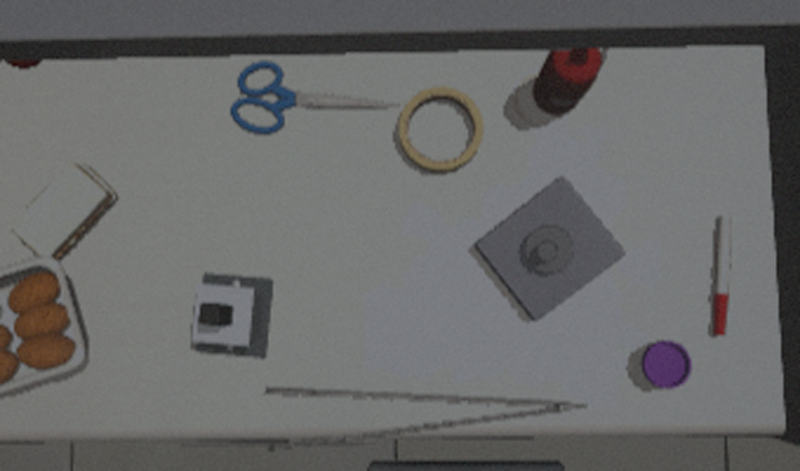

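```bash
cat > fit.py <<'E'
from h import *
from scipy.optimize import minimize
def pts(name):
    if name=="check_block":
        a,b=.06,.055
        return np.array([[sx*a,sy*b,z] for sx in(-1,1) for sy in(-1,1) for z in(0,.030 if sx<0 else .062)])
def hullmask(uvs):
    m=np.zeros((840,1120),np.uint8)
    for uv in uvs: cv2.fillConvexPoly(m,cv2.convexHull(np.round(uv*2*16).astype(np.int32)),1,shift=4)
    return m>0
def box(x,y,z0,z1): return np.array([[i*x/2,j*y/2,z] for i in(-1,1) for j in(-1,1) for z in(z0,z1)])
def wp(P,q):
    c,s=np.cos(q[2]),np.sin(q[2]); return np.c_[P[:,0]*c-P[:,1]*s+q[0],P[:,0]*s+P[:,1]*c+q[1],P[:,2]]
def fit(parts,obs,q0):
    obs=[(p,cv2.resize(m.astype(np.uint8),(1120,840),interpolation=0)>0) for p,m in obs]
    def c(q,full=False):
        r=[]
        for p,m in obs:
            h=hullmask([proj(p,wp(P,q)) for P in parts]); r.append((h&m).sum()/(h|m).sum())
        return r if full else -sum(r)
    b=None
    for d in(-.15,0,.15):
        q=np.array(q0)+[0,0,d]
        r=minimize(c,q,method="Nelder-Mead",options=dict(initial_simplex=q+np.array([[0,0,0],[.02,0,0],[0,.02,0],[0,0,.15]]),xatol=1e-4,fatol=1e-5))
        if b is None or r.fun<b.fun:b=r
    return b.x,c(b.x,True)
E
cat > go1.py <<'E'
from fit import *
ps=[viewer.get_image(n) for n in("scene","top")]
def best(p,t,xy,z):
    L=[r for r in viewer.outline_of(p,t) if np.linalg.norm(atz(p,r["position"],z)[:2]-xy)<.08]
    return L[0]["mask"] if L else np.zeros((420,560),bool)
B=[(p,best(p,"check_block",[.5,-.07],.04)|best(p,"cap",[.5,-.07],.08)) for p in ps]
S=[(p,best(p,"stand",[.43,.29],.04)) for p in ps]; 
H=[(p,best(p,"probe",[.43,.29],.11)) for p in ps]
S2=[(p,m|h[1]) for (p,m),h in zip(S,H)]
st=[box(.09,.08,0,.008),box(.062,.062,.063,.075),box(.062,.05,0,.075)]
capc=lambda q:wp(np.array([[-.0031-.0235*np.sin(np.radians(15)),0,.0576+.0235*np.cos(np.radians(15))]]),q)
qb,ib=fit([pts("check_block")],B,[.49,-.075,-.8]);print("block",qb,ib)
qs,is_=fit(st+[box(.022,.022,.075,.145)],S2,[.42,.29,0]);print("stand",qs,is_)
w=[]
for p,n in zip(ps,("s","t")):
    im=p["img"][:,:,::-1].copy()
    im=cv2.resize(im,None,fx=3,fy=3,interpolation=cv2.INTER_CUBIC)
    for P,q in[(pts("check_block"),qb)]+[(b,qs) for b in st[:2]+[box(.022,.022,.075,.145)]]:
        uv=proj(p,wp(P,q))*3+1
        for i in range(8):
            for k in(1,2,4):
                if not i&k: cv2.line(im,*[tuple(int(v) for v in uv[j]) for j in(i,i|k)],(0,255,0),1)
    k=proj(p,capc(qb))[0]*3+1; cv2.circle(im,(int(k[0]),int(k[1])),3,(0,0,255),-1)
    w.append(im[510:960,480:1260] if n=="s" else im[510:900,510:1260])
cv2.imwrite("pics/o1s.png",w[0]);cv2.imwrite("pics/o1t.png",w[1])
print(capc(qb),env.read_state()["time"])
E
python3 go1.py
```

```text
block [ 0.50235598 -0.05756608 -0.92302387] [np.float64(0.820067264573991), np.float64(0.9443428571428572)]
stand [ 0.43464324  0.29794387 -0.10675005] [np.float64(0.8686087990487514), np.float64(0.9427153811456924)]
[[ 0.49681531 -0.05024388  0.08029926]] 2.0
```

View pics/o1s.png

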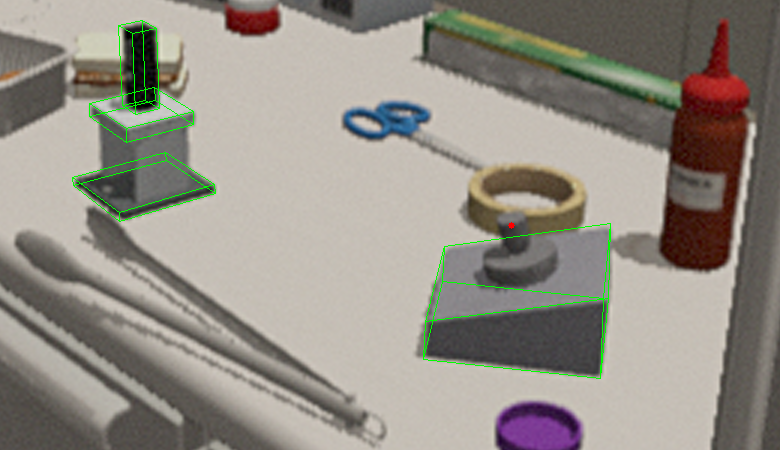

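View pics/o1t.png

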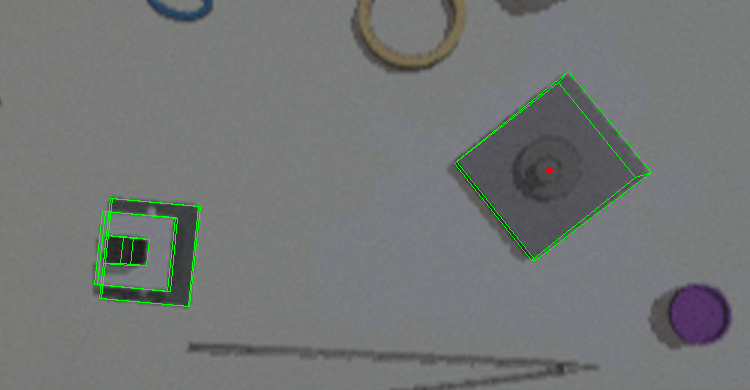

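```bash
cat > plan.py <<'E'
from h import *
from scipy.spatial.transform import Slerp
import json
QB=np.array([0.50236,-0.05757,-0.92302]); QS=np.array([0.43464,0.29794,-0.10675])
c,s=np.cos(QB[2]),np.sin(QB[2]); a=np.radians(15)
UP=np.array([c*np.cos(a),s*np.cos(a),np.sin(a)]); N=np.array([-c*np.sin(a),-s*np.sin(a),np.cos(a)]); YB=np.array([-s,c,0])
SPOT=np.array([QB[0],QB[1],.046])+.012*N
def pose(grasp,n,yd):
    """TCP pose with the grasp point at grasp, tool z=-n, closing axis y nearest +-yd"""
    z=-np.array(n); y=np.array(yd,float); y-=y@z*z; y/=np.linalg.norm(y)
    return np.array(grasp)+.054*np.array(n), Rn.from_matrix(np.c_[np.cross(y,z),y,z])
def cur():
    s=env.read_state(); return s["ee_pos"],Rn.from_rotvec(s["orientation"]),s
def rows(start,goal,n,d=3):
    p,R=np.array(start[0]),start[1]; g,G=goal[:2]
    sl=Slerp([0,1],Rn.concatenate([R,G])); p0=p.copy(); out=[]
    for i in range(1,n+1):
        t=R.inv().apply(p0+(g-p0)*i/n-p).round(d); w=(R.inv()*sl(i/n)).as_rotvec().round(3)
        p=p+R.apply(t); R=R*Rn.from_rotvec(w)
        out.append({k:float(v) for k,v in zip(("tx","ty","tz","ax","ay","az"),[*t,*w]) if v})
    for i in range(0,n,5): print(json.dumps(out[i:i+5]))
    print("end",p.round(4),"turn",np.degrees((start[1].inv()*G).magnitude()).round(1),"maxstep",max(np.linalg.norm([o.get(k,0) for k in("tx","ty","tz")]) for o in out).round(3))
    return p,R
E
python3 - <<'E'
from plan import *
g=SPOT+.026*N
print(SPOT,g,N)
rows(cur(),pose(g+.07*N,N,YB),15)
E
```

```text
[ 0.5004859  -0.05509333  0.05759111] [ 0.49642534 -0.0497272   0.08270518] [-0.15617521  0.20638944  0.96592583]
[{"tx": -0.029, "ty": -0.03, "tz": 0.007, "ax": 0.004, "ay": -0.017, "az": 0.032}, {"tx": -0.031, "ty": -0.028, "tz": 0.007, "ax": 0.004, "ay": -0.017, "az": 0.032}, {"tx": -0.031, "ty": -0.028, "tz": 0.008, "ax": 0.005, "ay": -0.017, "az": 0.032}, {"tx": -0.031, "ty": -0.026, "tz": 0.009, "ax": 0.004, "ay": -0.017, "az": 0.032}, {"tx": -0.033, "ty": -0.025, "tz": 0.009, "ax": 0.004, "ay": -0.018, "az": 0.031}]
[{"tx": -0.033, "ty": -0.025, "tz": 0.01, "ax": 0.004, "ay": -0.017, "az": 0.032}, {"tx": -0.033, "ty": -0.023, "tz": 0.011, "ax": 0.004, "ay": -0.017, "az": 0.032}, {"tx": -0.035, "ty": -0.022, "tz": 0.011, "ax": 0.005, "ay": -0.017, "az": 0.032}, {"tx": -0.034, "ty": -0.021, "tz": 0.012, "ax": 0.004, "ay": -0.017, "az": 0.032}, {"tx": -0.035, "ty": -0.02, "tz": 0.013, "ax": 0.004, "ay": -0.017, "az": 0.032}]
[{"tx": -0.036, "ty": -0.019, "tz": 0.013, "ax": 0.004, "ay": -0.017, "az": 0.032}, {"tx": -0.036, "ty": -0.017, "tz": 0.014, "ax": 0.004, "ay": -0.017, "az": 0.032}, {"tx": -0.036, "ty": -0.016, "tz": 0.015, "ax": 0.005, "ay": -0.018, "az": 0.032}, {"tx": -0.036, "ty": -0.015, "tz": 0.016, "ax": 0.004, "ay": -0.017, "az": 0.032}, {"tx": -0.037, "ty": -0.014, "tz": 0.016, "ax": 0.004, "ay": -0.017, "az": 0.031}]
end [ 0.4774 -0.0245  0.2025] turn 31.3 maxstep 0.043
```

```bash
python3 -m crank '[{"tx":-0.03,"ty":-0.03,"tz":0.007,"ax":0.004,"ay":-0.017,"az":0.032},{"tx":-0.031,"ty":-0.028,"tz":0.007,"ax":0.004,"ay":-0.017,"az":0.032},{"tx":-0.031,"ty":-0.028,"tz":0.008,"ax":0.004,"ay":-0.017,"az":0.032},{"tx":-0.031,"ty":-0.026,"tz":0.009,"ax":0.004,"ay":-0.017,"az":0.032},{"tx":-0.033,"ty":-0.025,"tz":0.009,"ax":0.004,"ay":-0.017,"az":0.032}]' 0
python3 -m crank '[{"tx":-0.033,"ty":-0.025,"tz":0.01,"ax":0.004,"ay":-0.017,"az":0.032},{"tx":-0.033,"ty":-0.023,"tz":0.011,"ax":0.004,"ay":-0.017,"az":0.032},{"tx":-0.035,"ty":-0.022,"tz":0.011,"ax":0.005,"ay":-0.017,"az":0.032},{"tx":-0.034,"ty":-0.021,"tz":0.012,"ax":0.004,"ay":-0.017,"az":0.032},{"tx":-0.035,"ty":-0.02,"tz":0.013,"ax":0.004,"ay":-0.017,"az":0.032}]'
python3 -m crank '[{"tx":-0.036,"ty":-0.019,"tz":0.013,"ax":0.004,"ay":-0.017,"az":0.032},{"tx":-0.036,"ty":-0.017,"tz":0.014,"ax":0.004,"ay":-0.017,"az":0.032},{"tx":-0.036,"ty":-0.016,"tz":0.015,"ax":0.005,"ay":-0.017,"az":0.032},{"tx":-0.036,"ty":-0.015,"tz":0.016,"ax":0.004,"ay":-0.017,"az":0.032}]'
python3 - <<'E'
from plan import *
g=SPOT+.026*N
p=viewer.get_image("wrist"); k=SPOT+.031*N   # knob top centre
im=cv2.resize(p["img"][:,:,::-1],None,fx=1.4,fy=1.4)
for X,c in((k,(0,0,255)),(SPOT+.004*N,(0,255,0))):
    uv=proj(p,X)*1.4; cv2.circle(im,(int(uv[0]),int(uv[1])),4,c,-1)
th=np.linspace(0,2*np.pi,40)[:,None]
for r,h,c in((.0105,.031,(0,0,255)),(.026,.004,(0,255,0))):
    uv=proj(p,SPOT+h*N+r*(np.cos(th)*UP+np.sin(th)*YB))*1.4
    cv2.polylines(im,[uv.astype(int)],True,c,1)
cv2.imwrite("pics/w1.png",im)
rows(cur(),pose(g+.03*N,N,YB),3); print(cur()[0])
E
```

```text
time: 2.62
ee_pos: [0.3388, 0.3673, 0.2702]
orientation: [0.909, 2.924, -0.058]
wrist_force: [1.3, -0.0, 0.3]
gripper_width: 0.0854
gripper_force: 0.0
time: 3.25
ee_pos: [0.4081, 0.1709, 0.236]
orientation: [1.111, 2.768, -0.114]
wrist_force: [0.5, 0.3, 0.3]
gripper_width: 0.0858
gripper_force: 0.0
time: 3.75
ee_pos: [0.4646, 0.0135, 0.2084]
orientation: [1.261, 2.632, -0.158]
wrist_force: [0.3, -0.0, -0.2]
gripper_width: 0.0857
gripper_force: 0.0
[{"tx": -0.011, "ty": -0.004, "tz": 0.018, "ax": 0.001, "ay": -0.006, "az": 0.009}, {"tx": -0.011, "ty": -0.004, "tz": 0.018, "ax": 0.001, "ay": -0.005, "az": 0.009}, {"tx": -0.011, "ty": -0.004, "tz": 0.018, "ax": 0.001, "ay": -0.006, "az": 0.009}]
end [ 0.4838 -0.0323  0.1637] turn 1.8 maxstep 0.021
[0.46529369 0.01079494 0.20778303]
```

View pics/w1.png

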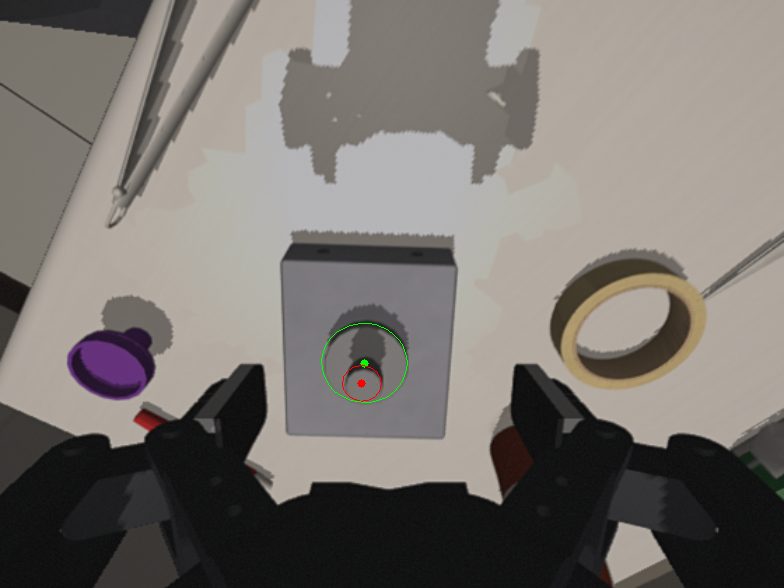

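```bash
python3 -m crank '[{"tx":-0.011,"ty":-0.004,"tz":0.018,"ax":0.001,"ay":-0.006,"az":0.009},{"tx":-0.011,"ty":-0.004,"tz":0.018,"ax":0.001,"ay":-0.005,"az":0.009},{"tx":-0.011,"ty":-0.004,"tz":0.018,"ax":0.001,"ay":-0.006,"az":0.009},{},{}]'
python3 - <<'E'
from plan import *
rows(cur(),pose(SPOT+.026*N,N,YB),3,4)
E
```

```text
[{"tx": -0.0112, "ty": -0.0043, "tz": 0.0279, "ax": 0.001, "ay": -0.006, "az": 0.009}, {"tx": -0.011, "ty": -0.0041, "tz": 0.0279, "ax": 0.001, "ay": -0.005, "az": 0.009}, {"tx": -0.0109, "ty": -0.0041, "tz": 0.028, "ax": 0.001, "ay": -0.006, "az": 0.009}]
end [ 0.488  -0.0386  0.1348] turn 1.8 maxstep 0.03schema error: expected keys tx, ty, tz, ax, ay, az
```

```bash
python3 -m crank '[{"tx":-0.011,"ty":-0.004,"tz":0.018,"ax":0.001,"ay":-0.006,"az":0.009},{"tx":-0.011,"ty":-0.004,"tz":0.018,"ax":0.001,"ay":-0.005,"az":0.009},{"tx":-0.011,"ty":-0.004,"tz":0.018,"ax":0.001,"ay":-0.006,"az":0.009},{"tx":0,"ty":0,"tz":0,"ax":0,"ay":0,"az":0}]'
python3 - <<'E'
from plan import *
rows(cur(),pose(SPOT+.026*N,N,YB),2,4); print(cur()[0])
E
```

```text
time: 4.3
ee_pos: [0.4823, -0.0288, 0.1632]
orientation: [1.291, 2.603, -0.169]
wrist_force: [-0.4, -0.2, -0.1]
gripper_width: 0.0857
gripper_force: 0.0
[{"tx": -0.0018, "ty": -0.0007, "tz": 0.0151, "ay": -0.002, "az": 0.001}, {"tx": -0.0018, "ty": -0.0006, "tz": 0.0151, "ay": -0.001, "az": 0.002}]
end [ 0.488  -0.0386  0.1349] turn 0.2 maxstep 0.015
[ 0.48229481 -0.02884442  0.16318554]
```

```bash
Z='no'; python3 -m crank '[{"tx":-0.002,"ty":-0.001,"tz":0.015,"ax":0,"ay":-0.001,"az":0.002},{"tx":-0.001,"ty":0,"tz":0.015,"ax":0,"ay":-0.001,"az":0.002},{"tx":0,"ty":0,"tz":0,"ax":0,"ay":0,"az":0},{"tx":0,"ty":0,"tz":0,"ax":0,"ay":0,"az":0}]'
python3 - <<'E'
from plan import *
rows(cur(),pose(SPOT+.026*N,N,YB),1,4); print(cur()[0])
E
```

```text
time: 4.8
ee_pos: [0.4881, -0.0371, 0.1358]
orientation: [1.293, 2.598, -0.169]
wrist_force: [0.5, -0.2, 1.2]
gripper_width: 0.0854
gripper_force: 0.0
[{"tx": -0.0009, "ty": -0.001, "tz": 0.0012, "ax": 0.001}]
end [ 0.488  -0.0386  0.1348] turn 0.1 maxstep 0.002
[ 0.48806857 -0.0370976   0.13575923]
```

```bash
python3 -m crank '[{"tx":0,"ty":-0.001,"tz":0,"ax":0,"ay":0,"az":0},{"tx":0,"ty":0,"tz":0,"ax":0,"ay":0,"az":0},{"tx":0,"ty":0,"tz":0,"ax":0,"ay":0,"az":0},{"tx":0,"ty":0,"tz":0,"ax":0,"ay":0,"az":0},{"tx":0,"ty":0,"tz":0,"ax":0,"ay":0,"az":0}]' 1 35
python3 -m crank '[{"tx":0,"ty":0,"tz":0,"ax":0,"ay":0,"az":0},{"tx":0,"ty":0,"tz":0,"ax":0,"ay":0,"az":0},{"tx":0,"ty":0,"tz":0,"ax":0,"ay":0,"az":0}]'
python3 -c "
from plan import *
print(cur()[0]-SPOT,(cur()[0]-SPOT)@N)"
```

```text
time: 5.42
ee_pos: [0.4874, -0.0378, 0.1362]
orientation: [1.293, 2.598, -0.168]
wrist_force: [-1.1, 2.3, 4.9]
gripper_width: 0.0193
gripper_force: 34.1
time: 5.8
ee_pos: [0.4874, -0.0378, 0.1362]
orientation: [1.293, 2.598, -0.168]
wrist_force: [-1.8, 1.6, 5.9]
gripper_width: 0.0198
gripper_force: 34.1
[-0.01306455  0.01731576  0.07863712] 0.0815717728102661
```

```bash
python3 -m crank '[{"tx":0,"ty":0,"tz":-0.02,"ax":0,"ay":0,"az":0},{"tx":0,"ty":0,"tz":-0.04,"ax":0,"ay":0,"az":0},{"tx":0,"ty":0,"tz":-0.03,"ax":0,"ay":0,"az":0},{"tx":0,"ty":0,"tz":0,"ax":0,"ay":0,"az":0}]'
python3 - <<'E'
from plan import *
p=viewer.get_image("wrist");save(p,"w2.png")
C=np.array([.465,.12,0]); Zu=np.array([0,0,1.])
e=rows(cur(),(C+[0,0,.13],pose(C,Zu,YB)[1]),5)
rows(e,(C+[0,0,.0916],e[1]),3)
E
```

```text
time: 6.3
ee_pos: [0.4741, -0.019, 0.2247]
orientation: [1.291, 2.595, -0.165]
wrist_force: [0.3, -0.0, -0.4]
gripper_width: 0.0196
gripper_force: 34.5
[{"tx": 0.027, "ty": 0.015, "tz": 0.012, "ax": 0.001, "ay": 0.053}, {"tx": 0.027, "ty": 0.016, "tz": 0.014, "ay": 0.052}, {"tx": 0.026, "ty": 0.015, "tz": 0.014, "ax": 0.001, "ay": 0.053}, {"tx": 0.025, "ty": 0.016, "tz": 0.017, "ax": 0.001, "ay": 0.052}, {"tx": 0.024, "ty": 0.015, "tz": 0.017, "ay": 0.053}]
end [0.465  0.1199 0.13  ] turn 15.1 maxstep 0.034
[{"tz": 0.013}, {"tz": 0.013}, {"tz": 0.012}]
end [0.465  0.1199 0.092 ] turn 0.0 maxstep 0.013
```

View pics/w2.png

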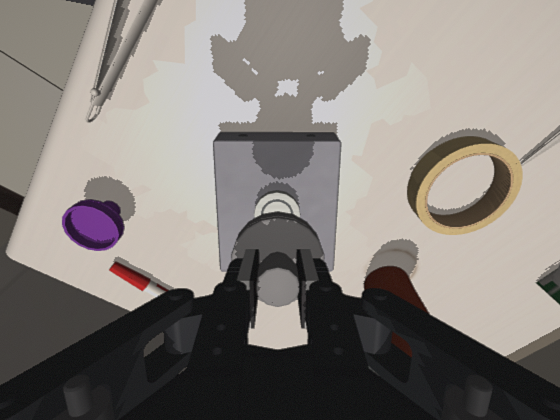

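The cap is in the fingers (knob at 278,285) and the ringed pad is bare at about (278,208).

```bash
python3 -m crank '[{"tx":0.027,"ty":0.015,"tz":0.012,"ax":0.001,"ay":0.053,"az":0},{"tx":0.027,"ty":0.016,"tz":0.014,"ax":0,"ay":0.052,"az":0},{"tx":0.026,"ty":0.015,"tz":0.014,"ax":0.001,"ay":0.053,"az":0},{"tx":0.025,"ty":0.016,"tz":0.017,"ax":0.001,"ay":0.052,"az":0},{"tx":0.024,"ty":0.015,"tz":0.017,"ax":0,"ay":0.053,"az":0}]'
python3 -m crank '[{"tx":0,"ty":0,"tz":0.013,"ax":0,"ay":0,"az":0},{"tx":0,"ty":0,"tz":0.01,"ax":0,"ay":0,"az":0},{"tx":0,"ty":0,"tz":0,"ax":0,"ay":0,"az":0},{"tx":0,"ty":0,"tz":0,"ax":0,"ay":0,"az":0},{"tx":0,"ty":0,"tz":0,"ax":0,"ay":0,"az":0}]'
python3 - <<'E'
from plan import *
p,R,s=cur(); print(p,R.as_matrix()[:,2],s["wrist_force"])
E
```

```text
time: 6.98
ee_pos: [0.4639, 0.1202, 0.1273]
orientation: [-1.398, -2.808, 0.003]
wrist_force: [-0.3, -0.4, -1.3]
gripper_width: 0.0198
gripper_force: 34.5
time: 7.6
ee_pos: [0.4649, 0.1196, 0.1069]
orientation: [-1.4, -2.811, 0.0]
wrist_force: [-0.7, 0.3, 0.3]
gripper_width: 0.0194
gripper_force: 34.5
[0.46489369 0.11956169 0.10694468] [-7.99970886e-04  2.15040571e-04 -9.99999657e-01] [-0.73154377  0.2736718   0.27417249]
```

```bash
python3 -m crank '[{"tx":0,"ty":0,"tz":0.007,"ax":0,"ay":0,"az":0},{"tx":0,"ty":0,"tz":0.006,"ax":0,"ay":0,"az":0},{"tx":0,"ty":0,"tz":0,"ax":0,"ay":0,"az":0},{"tx":0,"ty":0,"tz":0,"ax":0,"ay":0,"az":0}]'
python3 -m crank '[{"tx":0,"ty":0,"tz":0.001,"ax":0,"ay":0,"az":0},{"tx":0,"ty":0,"tz":0,"ax":0,"ay":0,"az":0}]'
python3 -m crank '[{"tx":0,"ty":0,"tz":0.001,"ax":0,"ay":0,"az":0},{"tx":0,"ty":0,"tz":0,"ax":0,"ay":0,"az":0}]'
```

```text
time: 8.1
ee_pos: [0.4645, 0.1198, 0.0932]
orientation: [-1.399, -2.811, 0.002]
wrist_force: [-0.4, 0.9, -0.6]
gripper_width: 0.0196
gripper_force: 34.5
time: 8.35
ee_pos: [0.4645, 0.1198, 0.0924]
orientation: [-1.399, -2.811, 0.001]
wrist_force: [-0.3, 0.3, -1.4]
gripper_width: 0.019
gripper_force: 34.5
time: 8.6
ee_pos: [0.4645, 0.1198, 0.0916]
orientation: [-1.399, -2.811, 0.001]
wrist_force: [-1.2, -0.7, 4.3]
gripper_width: 0.0188
gripper_force: 34.8
```

```bash
python3 -m crank '[{"tx":0,"ty":0,"tz":0,"ax":0,"ay":0,"az":0},{"tx":0,"ty":0,"tz":0,"ax":0,"ay":0,"az":0},{"tx":0,"ty":0,"tz":0,"ax":0,"ay":0,"az":0},{"tx":0,"ty":0,"tz":0,"ax":0,"ay":0,"az":0},{"tx":0,"ty":0,"tz":0,"ax":0,"ay":0,"az":0}]' 0
python3 -m crank '[{"tx":0,"ty":0,"tz":-0.04,"ax":0,"ay":0,"az":0},{"tx":0,"ty":0,"tz":-0.06,"ax":0,"ay":0,"az":0},{"tx":0,"ty":0,"tz":-0.05,"ax":0,"ay":0,"az":0},{"tx":0,"ty":0,"tz":0,"ax":0,"ay":0,"az":0}]'
python3 - <<'E'
from plan import *
yd=lambda k:np.array([np.cos(QS[2]+k),np.sin(QS[2]+k),0])
O=np.array([QS[0],QS[1],.075]); Zu=np.array([0,0,1.])
w=viewer.get_image("wrist");save(w,"w3.png")
p,R,s=cur();print(p,s["joint_positions"],np.degrees(np.arctan2(*R.as_matrix()[[1,0],1])))
for k in(np.pi/2,0,-np.pi): print(np.degrees(QS[2]+k)); rows(cur(),pose(O+[0,0,.15],Zu,yd(k)),6)
E
```

```text
time: 9.22
ee_pos: [0.4645, 0.1198, 0.0913]
orientation: [-1.399, -2.811, 0.001]
wrist_force: [-0.7, -0.3, 0.6]
gripper_width: 0.0854
gripper_force: 0.0
time: 9.72
ee_pos: [0.4668, 0.1203, 0.2451]
orientation: [1.398, 2.808, 0.007]
wrist_force: [-0.3, 0.0, -0.4]
gripper_width: 0.0857
gripper_force: 0.0
[0.46557382 0.11996521 0.24301724] [ 2.27178841e-01  3.01857388e-01  1.99092826e+00  7.11470887e-04
  8.46491345e-01 -4.20357875e-01] 37.07417578903552
83.88367553697847
[{"tx": 0.027, "ty": 0.014, "tz": -0.006, "az": -0.136}, {"tx": 0.024, "ty": 0.017, "tz": -0.006, "ax": 0.001, "ay": 0.001, "az": -0.136}, {"tx": 0.023, "ty": 0.021, "tz": -0.006, "az": -0.136}, {"tx": 0.019, "ty": 0.023, "tz": -0.006, "az": -0.137}, {"tx": 0.016, "ty": 0.025, "tz": -0.006, "ax": 0.001, "az": -0.136}]
[{"tx": 0.012, "ty": 0.028, "tz": -0.006, "az": -0.136}]
end [0.4343 0.2982 0.2791] turn 46.8 maxstep 0.032
-6.116324463021538
[{"tx": 0.027, "ty": 0.014, "tz": -0.006, "az": 0.126}, {"tx": 0.028, "ty": 0.01, "tz": -0.006, "ax": 0.001, "az": 0.125}, {"tx": 0.029, "ty": 0.007, "tz": -0.006, "az": 0.126}, {"tx": 0.03, "ty": 0.003, "tz": -0.006, "ax": 0.001, "az": 0.126}, {"tx": 0.03, "ty": -0.001, "tz": -0.006, "az": 0.125}]
[{"tx": 0.03, "ty": -0.005, "tz": -0.006, "az": 0.126}]
end [0.4344 0.2978 0.2791] turn 43.2 maxstep 0.031
-186.11632446302153
[{"tx": 0.027, "ty": 0.014, "tz": -0.006, "ay": 0.001, "az": -0.398}, {"tx": 0.019, "ty": 0.023, "tz": -0.006, "az": -0.398}, {"tx": 0.009, "ty": 0.029, "tz": -0.006, "ay": 0.001, "az": -0.398}, {"tx": -0.003, "ty": 0.03, "tz": -0.006, "ax": 0.001, "az": -0.398}, {"tx": -0.014, "ty": 0.026, "tz": -0.006, "ay": 0.001, "az": -0.398}]
[{"tx": -0.024, "ty": 0.019, "tz": -0.006, "az": -0.398}]
end [0.435  0.2982 0.2792] turn 136.8 maxstep 0.031
```

```bash
python3 -m crank '[{"tx":0.027,"ty":0.014,"tz":-0.006,"ax":0,"ay":0,"az":-0.136},{"tx":0.024,"ty":0.017,"tz":-0.006,"ax":0.001,"ay":0.001,"az":-0.136},{"tx":0.023,"ty":0.021,"tz":-0.006,"ax":0,"ay":0,"az":-0.136},{"tx":0.019,"ty":0.023,"tz":-0.006,"ax":0,"ay":0,"az":-0.137},{"tx":0.016,"ty":0.025,"tz":-0.006,"ax":0,"ay":0,"az":-0.136}]'
python3 -m crank '[{"tx":0.012,"ty":0.028,"tz":-0.006,"ax":0,"ay":0,"az":-0.136},{"tx":0,"ty":0,"tz":0,"ax":0,"ay":0,"az":0},{"tx":0,"ty":0,"tz":0,"ax":0,"ay":0,"az":0}]'
python3 - <<'E'
from plan import *
from fit import box,wp
p=viewer.get_image("wrist"); print(cur()[0],Rn.from_rotvec(cur()[2]["orientation"]).as_matrix().round(3).tolist())
im=cv2.resize(p["img"][:,:,::-1],None,fx=1.4,fy=1.4)
for b in(box(.062,.062,.063,.075),box(.022,.022,.075,.145)):
    uv=proj(p,wp(b,QS))*1.4
    for i in range(8):
        for k in(1,2,4):
            if not i&k: cv2.line(im,*[tuple(int(v) for v in uv[j]) for j in(i,i|k)],(0,255,0),1)
w3=cv2.imread("pics/w3.png")
cv2.imwrite("pics/w4.png",np.hstack([im[:,150:650],cv2.resize(w3[100:400,100:400],(300,300)) if 0 else np.vstack([w3[0:420,130:430],np.zeros((168,300,3),np.uint8)])]))
E
```

```text
time: 10.4
ee_pos: [0.4375, 0.2684, 0.2696]
orientation: [-0.373, -3.113, 0.004]
wrist_force: [1.0, -0.3, -0.3]
gripper_width: 0.0853
gripper_force: 0.0
time: 10.78
ee_pos: [0.433, 0.2973, 0.276]
orientation: [-0.169, -3.131, 0.003]
wrist_force: [0.4, -0.7, -0.4]
gripper_width: 0.0851
gripper_force: 0.0
[0.4331485  0.29704155 0.27618981] [[-0.994, 0.108, -0.005], [0.108, 0.994, -0.002], [0.005, -0.002, -1.0]]
```

View pics/w4.png

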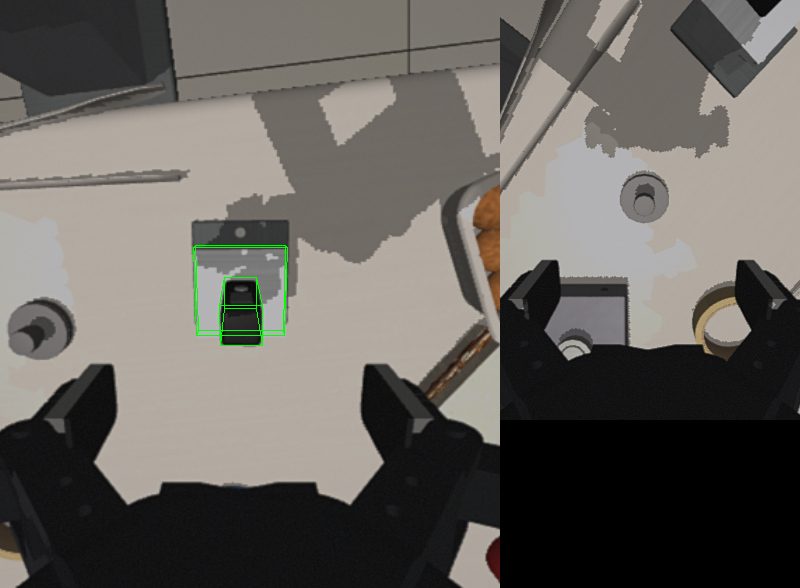

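```bash
python3 -m crank '[{"tx":-0.001,"ty":0.001,"tz":0.03,"ax":0,"ay":-0.005,"az":0},{"tx":0,"ty":0,"tz":0.03,"ax":0,"ay":0,"az":0},{"tx":0,"ty":0,"tz":0.03,"ax":0,"ay":0,"az":0},{"tx":0,"ty":0,"tz":0.017,"ax":0,"ay":0,"az":0},{"tx":0,"ty":0,"tz":0,"ax":0,"ay":0,"az":0}]'
python3 - <<'E'
from plan import *
print(rows(cur(),pose([QS[0],QS[1],.115],[0,0,1],[np.cos(QS[2]+np.pi/2),np.sin(QS[2]+np.pi/2),0]),1,4)); print(cur()[0])
E
```

```text
time: 11.45
ee_pos: [0.4343, 0.2979, 0.1693]
orientation: [-0.169, -3.136, 0.003]
wrist_force: [0.8, -0.1, 0.6]
gripper_width: 0.0853
gripper_force: 0.0
[{"tx": -0.0003, "tz": 0.0003, "ax": -0.002, "ay": -0.001, "az": -0.001}]
end [0.4346 0.2979 0.169 ] turn 0.1 maxstep 0.0
(array([0.43464192, 0.2978979 , 0.16904071]), Rotation.from_matrix(array([[-9.94293031e-01,  1.06682618e-01,  4.32690750e-04],
                            [ 1.06682513e-01,  9.94293103e-01, -2.59185014e-04],
                            [-4.57871964e-04, -2.11545316e-04, -9.99999873e-01]])))
[0.4343439  0.29793085 0.16934087]
```

```bash
python3 -m crank '[{"tx":0,"ty":0,"tz":0,"ax":0,"ay":0,"az":0},{"tx":0,"ty":0,"tz":0,"ax":0,"ay":0,"az":0},{"tx":0,"ty":0,"tz":0,"ax":0,"ay":0,"az":0},{"tx":0,"ty":0,"tz":0,"ax":0,"ay":0,"az":0},{"tx":0,"ty":0,"tz":0,"ax":0,"ay":0,"az":0}]' 1 70
python3 -m crank '[{"tx":0,"ty":0,"tz":0,"ax":0,"ay":0,"az":0},{"tx":0,"ty":0,"tz":0,"ax":0,"ay":0,"az":0}]'
python3 -c "
from plan import *
p,R,s=cur();print(p,R.as_matrix())"
```

```text
time: 12.08
ee_pos: [0.435, 0.2991, 0.1711]
orientation: [0.167, 3.135, 0.0]
wrist_force: [-1.2, 0.6, 6.2]
gripper_width: 0.0213
gripper_force: 68.2
time: 12.32
ee_pos: [0.435, 0.2991, 0.1711]
orientation: [0.167, 3.135, 0.0]
wrist_force: [-0.3, -0.1, 6.2]
gripper_width: 0.0212
gripper_force: 68.2
[0.43501556 0.29908742 0.17114466] [[-9.94309125e-01  1.06506425e-01  2.39672729e-03]
 [ 1.06506934e-01  9.94311956e-01  8.53328936e-05]
 [-2.37400610e-03  3.40115351e-04 -9.99997124e-01]]
```

```bash
python3 -m crank '[{"tx":0,"ty":0,"tz":-0.02,"ax":0,"ay":0,"az":0},{"tx":0,"ty":0,"tz":-0.03,"ax":0,"ay":0,"az":0},{"tx":0,"ty":0,"tz":-0.03,"ax":0,"ay":0,"az":0},{"tx":0,"ty":0,"tz":-0.01,"ax":0,"ay":0,"az":0},{"tx":0,"ty":0,"tz":0,"ax":0,"ay":0,"az":0}]'
python3 - <<'E'
from plan import *
rows(cur(),(SPOT+(.1561+.025)*N,pose(SPOT,N,YB)[1]),14); print(cur()[0])
E
```

```text
time: 12.95
ee_pos: [0.4346, 0.2989, 0.2605]
orientation: [0.167, 3.135, 0.0]
wrist_force: [0.3, -0.1, -2.1]
gripper_width: 0.0214
gripper_force: 68.5
[{"tx": -0.005, "ty": -0.022, "tz": 0.002, "ax": 0.008, "ay": -0.018, "az": 0.058}, {"tx": -0.006, "ty": -0.022, "tz": 0.002, "ax": 0.007, "ay": -0.017, "az": 0.058}, {"tx": -0.008, "ty": -0.021, "tz": 0.003, "ax": 0.008, "ay": -0.018, "az": 0.058}, {"tx": -0.009, "ty": -0.021, "tz": 0.003, "ax": 0.008, "ay": -0.017, "az": 0.058}, {"tx": -0.01, "ty": -0.021, "tz": 0.003, "ax": 0.008, "ay": -0.018, "az": 0.058}]
[{"tx": -0.01, "ty": -0.02, "tz": 0.003, "ax": 0.007, "ay": -0.017, "az": 0.058}, {"tx": -0.012, "ty": -0.019, "tz": 0.004, "ax": 0.008, "ay": -0.018, "az": 0.058}, {"tx": -0.013, "ty": -0.018, "tz": 0.005, "ax": 0.008, "ay": -0.017, "az": 0.058}, {"tx": -0.014, "ty": -0.017, "tz": 0.004, "ax": 0.007, "ay": -0.018, "az": 0.058}, {"tx": -0.015, "ty": -0.017, "tz": 0.005, "ax": 0.008, "ay": -0.017, "az": 0.057}]
[{"tx": -0.016, "ty": -0.016, "tz": 0.006, "ax": 0.008, "ay": -0.018, "az": 0.058}, {"tx": -0.017, "ty": -0.014, "tz": 0.005, "ax": 0.008, "ay": -0.017, "az": 0.058}, {"tx": -0.017, "ty": -0.014, "tz": 0.007, "ax": 0.007, "ay": -0.018, "az": 0.058}, {"tx": -0.018, "ty": -0.013, "tz": 0.006, "ax": 0.008, "ay": -0.017, "az": 0.058}]
end [ 0.4721 -0.0181  0.2328] turn 49.0 maxstep 0.023
[0.43464101 0.29891918 0.26054078]
```

```bash
python3 -m crank '[{"tx":-0.005,"ty":-0.022,"tz":0.002,"ax":0.008,"ay":-0.018,"az":0.058},{"tx":-0.006,"ty":-0.022,"tz":0.002,"ax":0.007,"ay":-0.017,"az":0.058},{"tx":-0.008,"ty":-0.021,"tz":0.003,"ax":0.008,"ay":-0.018,"az":0.058},{"tx":-0.009,"ty":-0.021,"tz":0.003,"ax":0.008,"ay":-0.017,"az":0.058},{"tx":-0.01,"ty":-0.021,"tz":0.003,"ax":0.008,"ay":-0.018,"az":0.058}]' 
python3 -m crank '[{"tx":-0.01,"ty":-0.02,"tz":0.003,"ax":0.007,"ay":-0.017,"az":0.058},{"tx":-0.012,"ty":-0.019,"tz":0.004,"ax":0.008,"ay":-0.018,"az":0.058},{"tx":-0.013,"ty":-0.018,"tz":0.005,"ax":0.008,"ay":-0.017,"az":0.058},{"tx":-0.014,"ty":-0.017,"tz":0.004,"ax":0.007,"ay":-0.018,"az":0.058},{"tx":-0.015,"ty":-0.017,"tz":0.005,"ax":0.008,"ay":-0.017,"az":0.057}]'
python3 -m crank '[{"tx":-0.016,"ty":-0.016,"tz":0.006,"ax":0.008,"ay":-0.018,"az":0.058},{"tx":-0.017,"ty":-0.014,"tz":0.005,"ax":0.008,"ay":-0.017,"az":0.058},{"tx":-0.017,"ty":-0.014,"tz":0.007,"ax":0.007,"ay":-0.018,"az":0.058},{"tx":-0.018,"ty":-0.013,"tz":0.006,"ax":0.008,"ay":-0.017,"az":0.058},{"tx":0,"ty":0,"tz":0,"ax":0,"ay":0,"az":0}]'
python3 -m crank '[{"tx":0,"ty":0,"tz":0,"ax":0,"ay":0,"az":0},{"tx":0,"ty":0,"tz":0,"ax":0,"ay":0,"az":0}]'
python3 - <<'E'
from plan import *
rows(cur(),(SPOT+(.1561+.012)*N,pose(SPOT,N,YB)[1]),2,4)
sc=viewer.get_image("scene"); w=viewer.get_image("wrist")
p,R,s=cur(); T=R.as_matrix(); F=[]
th=np.linspace(0,2*np.pi,40)[:,None]
for c,k,sl in((sc,4,None),(w,1.6,None)):
    im=cv2.resize(c["img"][:,:,::-1],None,fx=k,fy=k,interpolation=cv2.INTER_CUBIC)
    tip=p+.1561*T[:,2]
    L=[(tip+.006*(np.cos(th)*T[:,0]+np.sin(th)*T[:,1]),(0,0,255)),(SPOT+.012*(np.cos(th)*UP+np.sin(th)*YB),(0,255,0)),
       (p+T[:,2]*np.array([[.0261],[.1561]]),(255,255,0))]
    for X,col in L: cv2.polylines(im,[np.round(proj(c,X)*k+k/2).astype(int)],len(X)>2,col,1)
    u=(proj(c,SPOT)*k).astype(int); h=(280,200)
    F.append(im[max(0,u[1]-330):max(0,u[1]-330)+590,max(0,u[0]-200):max(0,u[0]-200)+400])
hh=min(f.shape[0] for f in F); cv2.imwrite("pics/h1.png",np.hstack([f[:hh] for f in F]))
print(p,s["wrist_force"],T[:,2],-N)
E
```

```text
time: 13.58
ee_pos: [0.4477, 0.1845, 0.2488]
orientation: [0.605, 2.995, -0.069]
wrist_force: [-0.2, -0.2, -1.7]
gripper_width: 0.0212
gripper_force: 68.7
time: 14.2
ee_pos: [0.4603, 0.0721, 0.2392]
orientation: [1.003, 2.796, -0.129]
wrist_force: [1.1, -0.3, -1.9]
gripper_width: 0.0213
gripper_force: 68.6
time: 14.82
ee_pos: [0.4711, -0.0189, 0.2314]
orientation: [1.295, 2.601, -0.173]
wrist_force: [-0.6, -0.2, -1.9]
gripper_width: 0.0212
gripper_force: 68.7
time: 15.08
ee_pos: [0.4719, -0.0176, 0.2326]
orientation: [1.291, 2.601, -0.171]
wrist_force: [0.0, -0.2, -1.1]
gripper_width: 0.0218
gripper_force: 68.7
[{"tx": -0.0001, "ty": 0.0001, "tz": 0.0066, "az": 0.001}, {"tx": -0.0002, "ty": 0.0001, "tz": 0.0066, "ax": -0.001, "ay": -0.001, "az": 0.001}]
end [ 0.4743 -0.0204  0.2199] turn 0.1 maxstep 0.007
[ 0.47200575 -0.01761722  0.23281756] [-0.47551955 -0.65332981 -1.6386842 ] [ 0.155689   -0.20646013 -0.96598921] [ 0.15617521 -0.20638944 -0.96592583]
```

View pics/h1.png

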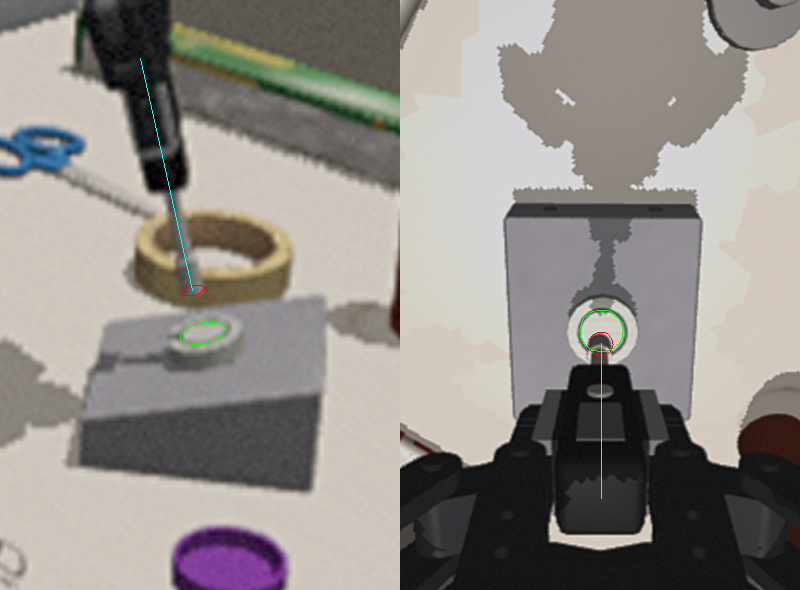

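```bash
cat > fz.py <<'E'
from plan import *
v=[]
for i in range(10):
    viewer.get_image("wrist"); p,R,s=cur(); v.append(np.r_[s["wrist_force"]@N,(p-SPOT)@N-.1561,(p-SPOT)@UP,(p-SPOT)@YB])
v=np.array(v);print("FN %.2f+-%.2f"%(v[:,0].mean(),v[:,0].std()/10**.5),"h,up,yb mm",(v[-1,1:]*1e3).round(2),"tilt",np.degrees(np.arccos(-R.as_matrix()[:,2]@N)).round(2),s["time"])
E
python3 fz.py
python3 -m crank '[{"tx":0,"ty":0,"tz":0.01,"ax":0,"ay":0,"az":0},{"tx":0,"ty":0,"tz":0.01,"ax":0,"ay":0,"az":0},{"tx":0,"ty":0,"tz":0,"ax":0,"ay":0,"az":0},{"tx":0,"ty":0,"tz":0,"ax":0,"ay":0,"az":0},{"tx":0,"ty":0,"tz":0,"ax":0,"ay":0,"az":0}]'
python3 fz.py
```

```text
FN -1.00+-0.15 h,up,yb mm [25.32  0.33 -0.41] tilt 0.04 15.675
time: 16.3
ee_pos: [0.4753, -0.0223, 0.2137]
orientation: [1.292, 2.599, -0.171]
wrist_force: [0.3, 0.3, -1.1]
gripper_width: 0.0213
gripper_force: 68.7
FN -1.19+-0.17 h,up,yb mm [ 5.33  0.32 -0.4 ] tilt 0.04 16.8
```

```bash
python3 -m crank '[{"tx":0,"ty":0,"tz":0.004,"ax":0,"ay":0,"az":0},{"tx":0,"ty":0,"tz":0,"ax":0,"ay":0,"az":0},{"tx":0,"ty":0,"tz":0,"ax":0,"ay":0,"az":0}]' >/dev/null; python3 fz.py
python3 -m crank '[{"tx":0,"ty":0,"tz":0.002,"ax":0,"ay":0,"az":0},{"tx":0,"ty":0,"tz":0,"ax":0,"ay":0,"az":0},{"tx":0,"ty":0,"tz":0,"ax":0,"ay":0,"az":0}]' >/dev/null; python3 fz.py
python3 -m crank '[{"tx":0,"ty":0,"tz":0.002,"ax":0,"ay":0,"az":0},{"tx":0,"ty":0,"tz":0,"ax":0,"ay":0,"az":0},{"tx":0,"ty":0,"tz":0,"ax":0,"ay":0,"az":0}]' >/dev/null; python3 fz.py
```

```text
FN -0.92+-0.20 h,up,yb mm [ 1.32  0.34 -0.4 ] tilt 0.04 17.675
FN 0.10+-0.14 h,up,yb mm [-0.69  0.37 -0.34] tilt 0.03 18.55
FN 0.81+-0.11 h,up,yb mm [-2.66  0.38 -0.34] tilt 0.03 19.425
```

```bash
python3 -m crank '[{"tx":0,"ty":0,"tz":0.0015,"ax":0,"ay":0,"az":0},{"tx":0,"ty":0,"tz":0.0012,"ax":0,"ay":0,"az":0},{"tx":0,"ty":0,"tz":0,"ax":0,"ay":0,"az":0},{"tx":0,"ty":0,"tz":0,"ax":0,"ay":0,"az":0}]'; python3 fz.py
python3 - <<'E'
from plan import *
sc=viewer.get_image("scene"); w=viewer.get_image("wrist"); F=[]
for c,k,o in((sc,7,(-28,-70)),(w,4,(-50,-60))):
    u=proj(c,SPOT).astype(int); x,y=u[0]+o[0],u[1]+o[1]
    n=400//k; F.append(cv2.resize(c["img"][y:y+590//k,x:x+n,::-1],(400,590),interpolation=cv2.INTER_CUBIC))
cv2.imwrite("pics/h2.png",np.hstack(F))
E
```

```text
time: 19.92
ee_pos: [0.4769, -0.0245, 0.2033]
orientation: [1.292, 2.599, -0.171]
wrist_force: [0.5, 1.0, 2.4]
gripper_width: 0.0213
gripper_force: 69.2
FN 2.00+-0.09 h,up,yb mm [-5.39  0.37 -0.39] tilt 0.03 20.425
```

View pics/h2.png

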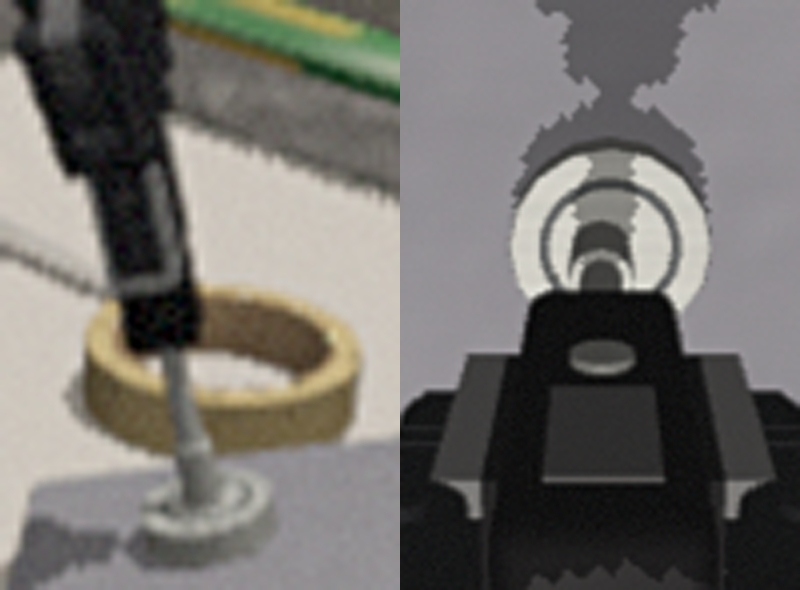

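The tip's foot sits well inside the dark ring in both views (scene 200,500; wrist 602,255). The probe is square to the face, with about 3.05 N on the spring, which is half-way in.

```bash
python3 -c "
from rig import ticket
print(ticket.sign_off())"
```

```text
the job is handed in; nothing more can be done
None
```

I've handed the job in; no verdict came back. The cap stands upright on the worktop between the stand and the block. The probe is still held square to the slope (within about 0.1°), with its tip inside the ring and pressed about half-way in (about 3 N), at roughly 20 s of the 53 s allowed.

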